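# Clip the key set to the desk eye

## Robot

A 6-joint arm with a two-finger parallel gripper is mounted at the origin on a cart in front of the work surface, level with it; the furniture and walls round the work are solid. World frame = base frame: x ahead of the robot, y to its left, z up, the work surface at z = 0. Lengths are in m, angles in rad, forces in N, time in s.
With the tool pointing down it reaches from about 0.25 to 0.775 m from the base axis. Payload 4 kg.
Tool frame: the origin (TCP) lies on the centre line of the jaws, within the pads' length; the fingertips stand 25 mm ahead of it and the grasp point (between the pads) lies 6 mm ahead of it; x points along the fingers, y is the direction in which the jaws open and shut, and the axes are right-handed (so a half turn about x gives the same grasp; the last joint's range is limited). The gripper opens to 94 mm and grips with 3 to 60 N. Pads are 16 mm wide; open, the fingers measure 119 mm over their backs; the gripper's body (75 mm by 177 mm) begins 78 mm behind the grasp point.
Start: joints at [1.154, 0.087, 1.371, -0, 1.684, -0.103], TCP at [0.17, 0.523, 0.231] pointing down, gripper open.
Joint ranges: [-3.1, 3.1], [-0.76, 2.03], [0.27, 2.55], [-1.08, 4.22], [0.17, 2.65], [-2.57, 2.57]. Speed limits (rad/s): [2.79, 2.79, 3.14, 3.14, 3.14, 3.14].

## Interface

Orientations are given as a rotation vector (axis times angle).
In Python, from plant import r, snapshot, camera_model, workorder, nets gives the robot as it stands. The module is installed in compiled form; this text tells all that it offers.
- The arm moves only by the tool arm_command, never from a script. Its argument "increments" is a list of rows, each a list of 2 entries, a list of its own where there are three numbers: the shift along the tool's x, y, z in mm, then the turn, a rotation vector about the tool's x, y, z in rad. In form: [[[tx, ty, tz], [rx, ry, rz]], ...]. A call has 1 to 12 rows; each row is the pose to reach, as a shift and turn from the pose commanded when the call began, along the tool's axes at that moment; what a row does not reach only later rows make up. A row lasts 1/12 s, in which the tool goes at most 41.7 mm and 7.16 degrees, less where a joint would pass 70% of its speed; a pose out of reach is approached as far as the arm can. A call with a gripper value outside its range is refused whole. "jaw" is the opening, from 0 (shut) to 1 (fully open), set as the call begins (left out, the last holds). The fingers move at their own pace and stop on an object; "force" is the grip in N (left out, the last holds). Time passes only in rows, so rows that repeat a pose let the fingers close. It gives the time, the measured TCP pose, the force and the opening at its end, in the units of the state.
- r.read_state(): the state, without advancing time (a new reading comes with each control period).
- snapshot(name): name is "scene" or "side" or "wrist"; returns (picture, depth): 420x560x3 uint8, red, green, blue; 420x560 float32, m along the optical axis (not along the pixel's ray), 0 where there is no reading.
- camera_model(name): a dict with "fovy" (degrees; the focal length in pixels is half the picture's height over the tangent of half this angle, whatever the lens; pixels are square), "cx", "cy" (the principal point, pixels), "T" (4x4, takes a point from camera to world coordinates). Camera axes: x right, y down, z forward; pixel columns grow to the right and rows downward; lengths in m; the calibration is good to about 2 mm. A picture is of the moment at which its call begins: read the wrist's pose just before it. camera_model takes no time and is no camera call; for the wrist camera it gives the pose at the moment of the call.
- workorder.sign_off(): hands the job in, once; it reports no verdict.
Trained networks look in the newest picture that a camera, given by its name, has taken for a name from the list of things; names that differ only in an ending like _2 or _b are one class to them, and where a whole thing is asked for, a point or a joint stands for the part that bears it (a point fixed in the world has none). Each returns a list of dicts, best first, with "score" (0 to 1); they miss things now and then, are a little off and sometimes report something else, mostly with a low value. They report only what shows in the picture. A call takes as long as a camera call. They do not tell look-alikes from the thing itself.
- nets.spot_in(camera, target): "extent" ([left, top, right, bottom] in pixels, round what is visible of it).
- nets.place_of(camera, target): "position" ([column, row] in pixels: a listed point, or the origin of a listed thing).
The state is a dict: "time_s": time; "qpos": joint angles; "qvel": joint speeds; "effort": joint torques, N m; "eef_pos": TCP position; "orientation": TCP orientation; "force": force on the tool from outside, world axes, zero at the start; "torque": the same for the moment, N m; "grip_width": finger opening in m.
Only numpy, scipy, OpenCV 4.12 (cv2) and the standard library are available. Lean on these libraries where they do the work, as an engineer would, in place of code of your own. Each camera call takes 0.05 s, during which the arm holds its last target.

## Task

Clip the key set onto the steel eye on the desk so the key cannot walk off: take it by its fob, press the hook's sprung gate straight against the front leg of the eye (the leg nearer the robot) until the leg is inside the hook and the gate has sprung shut, then pull the fob straight back with about 10 N for a moment so that you feel the shut gate catch and hold on the leg. Let go and leave it lying clipped on the plate; be gentle with the eye (never more than 16 N) and leave the other things on the desk where they are.

Things in the scene. Friction and masses are not known exactly. Their poses are not given: they have to be found in the camera images.
- clip: Loose key set lying flat, 90 g. Grip: black fob 50 (x) x 24 (y) x 14 mm; origin on the underside of the fob's middle, z up. Ahead (+x) a flat D-shaped snap hook of 10 mm steel bar centred 5 mm up: back bar at x = 36, sides at y = +24 and -20, sprung gate across the front at x = 81 mm. Inside 40 mm deep, y -15 to +19. A flat key reaches 67 mm back. Pose is None while held.
- mouth (a point): Point on the key set 81 mm ahead of its origin on the fob's centre line, 5 mm up: on the shut gate's centre line, where the leg should enter. A 10 mm leg gets past the gate if it meets it at y = -5 to +5 mm of the key set (best 0) and is pressed 25 to 33 mm beyond the gate's line; at 35 mm it stops hard on the back bar. The fixed nose ends at y = -11 mm.
- gate (a joint): Angle (rad) of the hook's gate, a 7 mm bar hinged at x = 81, y = +20 mm of the key set, tip at y = -10 mm. 0 = shut (it cannot open outward); grows to 1.25 as pressed inward. A spring shuts it: pressing it in takes about 3 to 9 N; it snaps shut suddenly once the leg is past its tip.
- anchor: Fixed grey plate, 130 x 70 x 6 mm, reaching from x = -40 to +90 mm, y +-35. It carries a rigid steel eye: a staple of 10 mm round bar with two upright legs 50 mm apart along the plate's x. Origin on the desk surface at the NOMINAL centre of the front leg; the rear leg is nominally at x = 50 mm. Press the hook on along +x of this frame, with the key set's x along it.
- bridge (a point): Nominal middle of the underside of the eye's bridge, the bar that joins the two legs: 37 mm above the desk, 25 mm behind the front leg (the top is at 47 mm). The eye is clamped in a slot: legs and bridge really stand up to 15 mm before or behind nominal along the plate's x. That shift differs each time and is not reported (feel for it); sideways they are exact and they never slide.
- staple_box: Loose small cardboard box, 41 x 74 x 27 mm, a bystander; origin under its centre.
- rubber_eraser: Loose eraser in a grey sleeve, 23 x 52 x 13 mm, a bystander; origin under its centre.
- grey_marker: Loose grey capped marker pen, 16 x 125 x 18 mm, lying, a bystander; origin under its centre.
Not all that is in view belongs to the job. Leave any turquoise look-alike of the anchor alone.

How it is judged:
By the outcome, as a careful person would: the job done as asked, in the order asked, and still so for the second after the job is handed in, with the robot touching nothing.
It also fails if it takes over 64 s, if anything falls off the work surface, if the arm or the gripper's body presses on something with over 40 N, if the wrist force passes 120 N, or if a joint passes its speed limit or range.

## Working session

There is one attempt and no reset: what is moved stays moved. The work goes in short steps, Python scripts to look and compute and a tool call to move; the robot and the scene stay as the last step left them, time stands still between calls to the robot, and variables do not carry over. Pictures are saved under pics/ and viewed, and the job is handed in when it is done.

Besides the shell and the picture viewer there is one more tool, called after ">>>" in YAML: its name, and indented under it one key for each argument. arm_command: Moves the arm, as the interface text tells. Its arguments: {"type":"object","properties":{"increments":{"type":"array"},"jaw":{"type":"number"},"force":{"type":"number"}},"required":["increments"]}

```bash
mkdir -p pics; cat > h.py <<'E'
import numpy as np, cv2
from scipy.spatial.transform import Rotation as R
from plant import r, snapshot, camera_model, workorder, nets
def px2w(name,u,v,d=None,z=None,T=None):
    m=camera_model(name); f=210/np.tan(np.radians(m['fovy'])/2); T=np.array(m['T']) if T is None else T
    ray=np.array([(u-m['cx'])/f,(v-m['cy'])/f,1.0])
    if d is None:
        w=T[:3,:3]@ray; d=(z-T[2,3])/w[2]
    return (T@np.append(ray*d,1))[:3]
def snap(name,fn):
    p,d=snapshot(name); cv2.imwrite('pics/'+fn,cv2.cvtColor(p,cv2.COLOR_RGB2BGR)); np.save('pics/'+fn+'.npy',d); return p,d
E
python3 - <<'E'
from h import *
print(r.read_state())
for c in ['scene','side']:
    p,d=snap(c,c+'0.png')
    m=camera_model(c); print(c,m['fovy'],np.round(m['T'],3).tolist())
    for t in ['clip','mouth','anchor','bridge']:
        for k in nets.place_of(c,t)[:2]:
            u,v=k['position'];print(t,round(k['score'],2),np.round((u,v),1),np.round(px2w(c,u,v,z={'mouth':.005,'bridge':.037}.get(t,0)),4))
E
```

```text
{'time_s': 0.0, 'qpos': array([ 1.15392647e+00,  8.79339438e-02,  1.37226138e+00,  1.69946436e-05,
        1.68358681e+00, -1.03079549e-01]), 'qvel': array([-5.10594055e-05,  6.37807463e-04, -8.27883308e-05, -2.71670324e-04,
        2.08415433e-04, -1.15775951e-03]), 'effort': array([ 2.02147753e-04, -3.40185750e+01, -3.02427793e+01,  7.17774499e-02,
        3.30731249e-02, -1.92800239e-04]), 'eef_pos': array([0.1695524 , 0.52269049, 0.22931201]), 'orientation': array([ 0.24462141,  1.55731048, -0.24794968]), 'force': array([1.19634682, 0.05647997, 0.39732508]), 'torque': array([ 0.04309346, -0.04260725, -0.04062027]), 'grip_width': 0.09419117530558763}
scene 46.42837505918195 [[0.889, -0.277, 0.366, 0.149], [-0.459, -0.515, 0.724, -0.484], [-0.012, -0.811, -0.585, 0.662], [0.0, 0.0, 0.0, 1.0]]
clip 0.56 [252.3 209.9] [ 0.5006  0.3436 -0.    ]
mouth 0.57 [285.4 198.5] [0.5848 0.3414 0.005 ]
anchor 0.87 [282.2 243.7] [ 0.5057  0.2067 -0.    ]
anchor 0.72 [373.3 270.2] [0.625  0.0534 0.    ]
bridge 0.93 [290.  229.5] [0.5204 0.1999 0.037 ]
bridge 0.64 [386.  251.1] [0.6513 0.0549 0.037 ]
side 47.3244393474118 [[-0.997, -0.043, 0.057, 0.461], [-0.07, 0.469, -0.881, 1.12], [0.011, -0.882, -0.47, 0.501], [0.0, 0.0, 0.0, 1.0]]
clip 0.74 [276.8 251. ] [0.5035 0.3531 0.    ]
mouth 0.65 [238.3 242. ] [0.5797 0.3354 0.005 ]
anchor 0.93 [280.7 213.8] [ 0.5045  0.2048 -0.    ]
anchor 0.71 [235. 179.] [0.6293 0.0334 0.    ]
bridge 0.86 [271.4 199. ] [0.5249 0.2083 0.037 ]
bridge 0.55 [225.1 167.3] [0.6506 0.0476 0.037 ]
```

View pics/scene0.png

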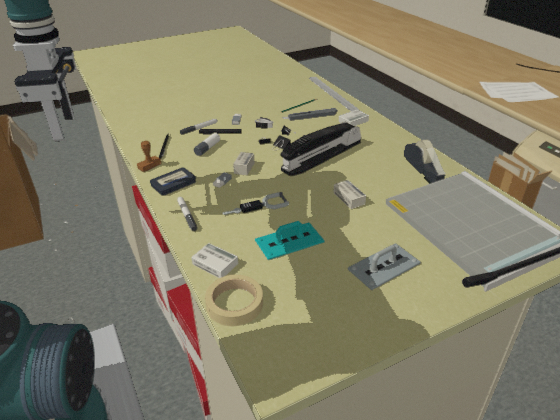

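View pics/side0.png

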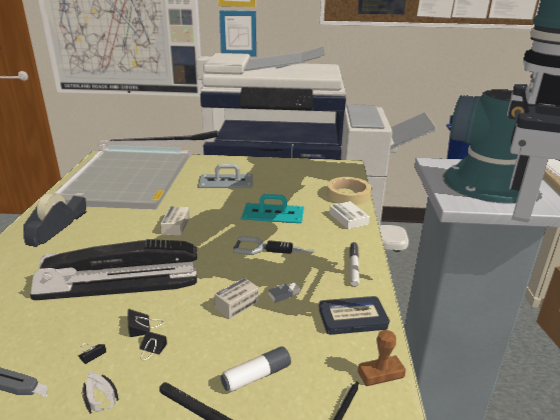

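The scene picture shows the key set at about (258,205), the turquoise look-alike at (290,240) and the grey anchor at (385,265). The side view agrees with this. Next I'll look from the wrist above the clip.

```bash
cat >> h.py <<'E'
def tool():
    s=r.read_state(); return np.array(s['eef_pos']),R.from_rotvec(s['orientation']),s
def inc(pos,Rt):
    """pose target -> (mm shift in tool axes, rotvec) from measured pose"""
    p,q,s=tool(); return np.round(q.inv().apply(np.array(pos)-p)*1000,1), np.round((q.inv()*Rt).as_rotvec(),4)
def down(yaw):
    # tool x down; tool y = jaw dir at angle yaw in world
    x=np.array([0,0,-1.]);y=np.array([np.cos(yaw),np.sin(yaw),0]);return R.from_matrix(np.c_[x,y,np.cross(x,y)])
E
python3 - <<'E'
from h import *
p,q,s=tool();print(np.round(q.as_matrix(),3))
m=camera_model('wrist');T=np.array(m['T']);print(m['fovy'],np.round(T,3))
# cam in tool
print(np.round(q.as_matrix().T@T[:3,:3],3),np.round(q.inv().apply(T[:3,3]-p),4))
d=np.load('pics/side0.png.npy')
# plate colours: edges of grey anchor
y=np.degrees(np.arctan2(q.as_matrix()[1,1],q.as_matrix()[0,1]));print('jaw yaw',y)
for yaw in (90,-90): print(yaw,inc([0.46,0.35,0.23],down(np.radians(yaw))))
E
```

```text
[[ 0.     0.309  0.951]
 [-0.     0.951 -0.309]
 [-1.    -0.     0.   ]]
60.39100422135883 [[ 0.308  0.911  0.275  0.09 ]
 [ 0.951 -0.295 -0.09   0.549]
 [-0.001  0.289 -0.957  0.383]
 [ 0.     0.     0.     1.   ]]
[[ 0.001 -0.289  0.957]
 [ 1.     0.001 -0.001]
 [-0.001  0.957  0.289]] [-0.153  -0.0006 -0.084 ]
jaw yaw 72.02176432792797
90 (array([  0.5, -75.1, 329.5]), array([-0.3138,  0.    ,  0.    ]))
-90 (array([  0.5, -75.1, 329.5]), array([ 2.8278,  0.    , -0.    ]))
```

>>> arm_command:
  increments:
    - [[0,-10,40],[-0.06,0,0]]
    - [[0,-19,80],[-0.12,0,0]]
    - [[0,-28,120],[-0.18,0,0]]
    - [[0,-37,160],[-0.24,0,0]]
    - [[0,-46,200],[-0.3,0,0]]
    - [[0,-55,240],[-0.314,0,0]]
    - [[0,-64,280],[-0.314,0,0]]
    - [[0,-75,320],[-0.314,0,0]]
    - [[0,-80,340],[-0.314,0,0]]
    - [[0,-80,340],[-0.314,0,0]]
    - [[0,-80,340],[-0.314,0,0]]

```text
time_s: 1.42
eef_pos: [0.4691, 0.3414, 0.2301]
orientation: [0.002, 1.572, -0.002]
force: [-0.2, -0.1, 0.1]
grip_width: 0.0944
```

```bash
python3 - <<'E'
from h import *
p,q,s=tool();print(s['time_s'],p,s['qvel'].round(3))
P,d=snap('wrist','w1.png')
for t in ['clip','mouth']:
    for k in nets.place_of('wrist',t)[:2]:
        u,v=k['position'];print(t,round(k['score'],2),np.round((u,v),1),np.round(px2w('wrist',u,v,z={'mouth':.005}.get(t,0)),4))
E
```

```text
1.4167 [0.46907422 0.34144697 0.23011173] [ 0.044 -0.019  0.012  0.008  0.004  0.002]
clip 0.71 [288.3 204.9] [0.4967 0.3519 0.    ]
mouth 0.88 [281.8 276.2] [0.5815 0.3454 0.005 ]
```

View pics/w1.png

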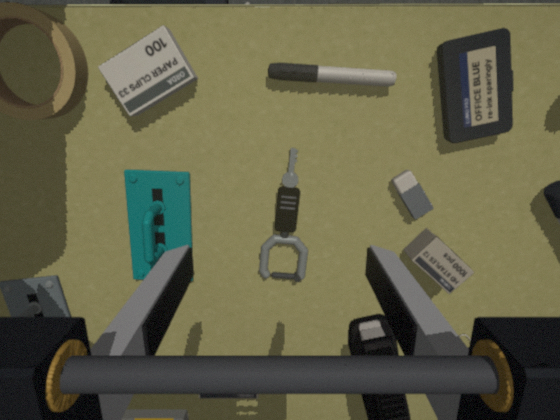

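The wrist view shows the fob centred near (287,208), the hook below it with its gate at (284,276), and the key pointing up. I'll measure the fob and hook exactly now that the arm has stopped.

```bash
python3 - <<'E'
from h import *
T=np.array(camera_model('wrist')['T']);P,d=snap('wrist','w2.png');print(r.read_state()['eef_pos'])
ys,xs=np.mgrid[150:300,230:340]
W=np.array([px2w('wrist',u,v,d=d[v,u],T=T) for v,u in zip(ys.ravel(),xs.ravel())])
C=P[150:300,230:340].reshape(-1,3).astype(int)
print('desk z',np.median(W[:,2]))
m=(W[:,2]>0.0105)&(W[:,2]<0.03)&(C.max(1)<80); w=W[m]; print('fob n',m.sum(), w.min(0),w.max(0),np.median(w[:,2]))
top=w; r2=cv2.minAreaRect((top[:,:2]*1000).astype(np.float32));print(r2)
for sl in np.arange(.47,.535,.01):
    k=w[abs(w[:,0]-sl)<.005]
    if len(k):print(round(sl,3),len(k),k[:,1].min().round(4),k[:,1].max().round(4))
# hook: low-saturation 
sat=C.max(1)-C.min(1)
h=(W[:,0]>.52)&(sat<22)&(C.max(1)>70);w=W[h];print('hook',h.sum(),w.min(0),w.max(0))
print(cv2.minAreaRect((w[:,:2]*1000).astype(np.float32)))
big=cv2.resize(P[140:300,220:340],None,fx=5,fy=5,interpolation=cv2.INTER_CUBIC)[:, :,::-1]
cv2.imwrite('pics/w2b.png',cv2.resize(big,(450,600)))
E
```

```text
[0.46729311 0.34315572 0.23077789]Traceback (most recent call last):
  File "<stdin>", line 4, in <module>
  File "h.py", line 5, in px2w
    m=camera_model(name); f=210/np.tan(np.radians(m['fovy'])/2); T=np.array(m['T']) if T is None else T
ValueError: time passes only in moves, steps and waits
```

```bash
cat >> h.py <<'E'
def cloud(m,d):
    f=210/np.tan(np.radians(m['fovy'])/2);T=np.array(m['T']);v,u=np.mgrid[0:420,0:560]
    c=np.stack([(u-m['cx'])/f*d,(v-m['cy'])/f*d,d],-1);return c@T[:3,:3].T+T[:3,3]
E
python3 - <<'E'
from h import *
m0=camera_model('wrist');P,d=snap('wrist','w2.png');print(r.read_state()['eef_pos'])
W=cloud(m0,d)[150:300,230:340].reshape(-1,3)
C=P[150:300,230:340].reshape(-1,3).astype(int)
print('desk z',np.median(W[:,2]))
m=(W[:,2]>0.0105)&(W[:,2]<0.03)&(C.max(1)<80); w=W[m]; print('fob n',m.sum(), w.min(0),w.max(0),np.median(w[:,2]))
print(cv2.minAreaRect((w[:,:2]*1000).astype(np.float32)))
for sl in np.arange(.47,.535,.01):
    k=w[abs(w[:,0]-sl)<.005]
    if len(k):print(round(sl,3),len(k),k[:,1].min().round(4),k[:,1].max().round(4))
sat=C.max(1)-C.min(1)
h=(W[:,0]>.52)&(sat<22)&(C.max(1)>70)&(W[:,2]>.004);w=W[h];print('hook',h.sum(),w.min(0),w.max(0))
print(cv2.minAreaRect((w[:,:2]*1000).astype(np.float32)))
cv2.imwrite('pics/w2b.png',cv2.resize(P[140:300,220:340],(450,600),interpolation=cv2.INTER_CUBIC)[:,:,::-1])
E
```

```text
[0.46729034 0.34316165 0.23078234]
desk z -0.0012437494540137595
fob n 816 [0.47558736 0.33556239 0.01052838] [0.58463446 0.36136596 0.01451327] 0.012374271129186404
((530.0807495117188, 348.27734375), (25.60931968688965, 108.97208404541016), 89.62503814697266)
0.48 153 0.3388 0.3613
0.49 166 0.3388 0.3614
0.5 165 0.3378 0.3604
0.51 180 0.3367 0.3595
0.52 149 0.3356 0.3586
hook 863 [0.53014419 0.31682045 0.00410445] [0.58681273 0.37181424 0.01042537]
((558.1282958984375, 344.90069580078125), (52.93222427368164, 54.130821228027344), 84.54731750488281)
```

View pics/w2b.png

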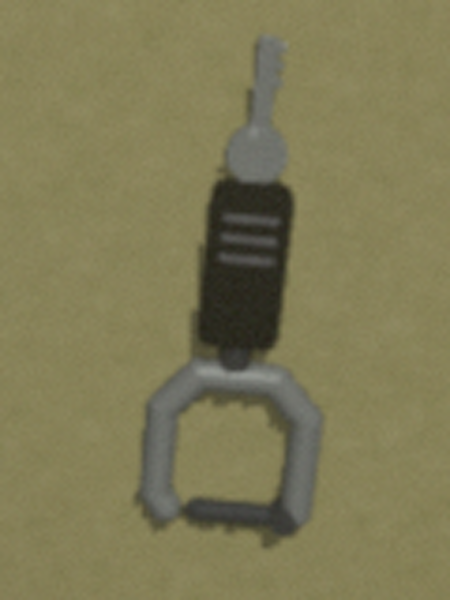

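The zoom shows the fob tilted slightly, with the gate hinge on the right (+y) and the free tip on the left. I'll fit a rectangle to the fob.

```bash
python3 - <<'E'
from h import *
m0=camera_model('wrist');P=cv2.imread('pics/w2.png');d=np.load('pics/w2.png.npy')
W=cloud(m0,d)[150:250,230:340].reshape(-1,3);C=P[150:250,230:340].reshape(-1,3).astype(int)
# use fixed plane z=.013 via ray scaling
m=(W[:,2]>0.0095)&(C.max(1)<90)&(W[:,0]<.527);w=W[m]
rc=cv2.minAreaRect((w[:,:2]*1000).astype(np.float32));print(rc)
c=w[:,:2].mean(0);_,_,v=np.linalg.svd(w[:,:2]-c,full_matrices=False);print(c,np.degrees(np.arctan2(*v[0][::-1]))) 
# hook
W=cloud(m0,d)[230:300,240:330].reshape(-1,3);h=(W[:,2]>.0045)&(W[:,0]>.53);w=W[h]
print(cv2.minAreaRect((w[:,:2]*1000).astype(np.float32)),h.sum())
p,q,s=tool();print(s['time_s'])
E
```

```text
((454.1881408691406, 350.8899230957031), (24.547163009643555, 141.13551330566406), 87.16240692138672)
[0.49869647 0.34872307] -3.174530750750106
((557.8104858398438, 345.369873046875), (53.72705841064453, 54.99390411376953), 84.5) 1014
1.6667
```

```bash
python3 - <<'E'
from h import *
print(inc([0.500,0.349,0.028],down(np.pi/2-0.092)))
E
```

```text
(array([202.8,   5.7,  32.7]), array([ 0.0945,  0.0001, -0.0005]))
```

>>> arm_command:
  increments:
    - [[35,6,12],[0.05,0,0]]
    - [[75,6,33],[0.094,0,0]]
    - [[115,6,33],[0.094,0,0]]
    - [[150,6,33],[0.094,0,0]]
    - [[175,6,33],[0.094,0,0]]
    - [[192,6,33],[0.094,0,0]]
    - [[202,6,33],[0.094,0,0]]
    - [[202,6,33],[0.094,0,0]]
    - [[202,6,33],[0.094,0,0]]

```text
time_s: 2.42
eef_pos: [0.5013, 0.349, 0.0292]
orientation: [0.073, 1.569, -0.072]
force: [0.1, -0.4, 0.9]
grip_width: 0.094
```

```bash
python3 - <<'E'
from h import *
print(tool()[2]['force'],inc([0.500,0.349,0.028],down(np.pi/2-0.092)))
snap('wrist','w3.png')
E
```

```text
[ 0.07652669 -0.43976946  0.92571103] (array([ 1.2, -0.2, -1.3]), array([-0.0005,  0.0009, -0.0008]))
```

View pics/w3.png

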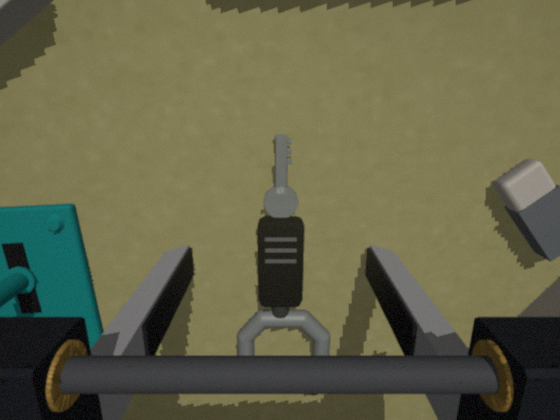

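The fob (columns 258–304) sits centred and square between the fingers. Closing now.

>>> arm_command:
  increments:
    - [[0.5,0,-1],[0,0,0]]
    - [[0.5,0,-1],[0,0,0]]
    - [[0.5,0,-1],[0,0,0]]
    - [[0.5,0,-1],[0,0,0]]
    - [[0.5,0,-1],[0,0,0]]
    - [[0.5,0,-1],[0,0,0]]
    - [[0.5,0,-1],[0,0,0]]
    - [[0.5,0,-1],[0,0,0]]
  jaw: 0
  force: 45

```text
time_s: 3.13
eef_pos: [0.5005, 0.3482, 0.0279]
orientation: [0.074, 1.57, -0.074]
force: [0.1, 0.4, -0.0]
grip_width: 0.0445
```

>>> arm_command:
  increments:
    - [[0,0,0],[0,0,0]]
    - [[0,0,0],[0,0,0]]
    - [[0,0,0],[0,0,0]]
    - [[0,0,0],[0,0,0]]
    - [[0,0,0],[0,0,0]]
    - [[0,0,0],[0,0,0]]

```text
time_s: 3.63
eef_pos: [0.5005, 0.3482, 0.028]
orientation: [0.074, 1.57, -0.074]
force: [0.1, 0.9, 0.0]
grip_width: 0.0232
```

```bash
python3 - <<'E'
from h import *
print(inc([0.59,0.12,0.23],down(np.pi/2)))
E
```

```text
(array([-202. , -218.8,  110.5]), array([-0.0938, -0.    , -0.0001]))
```

>>> arm_command:
  increments:
    - [[-30,0,0],[0,0,0]]
    - [[-65,0,0],[0,0,0]]
    - [[-100,0,0],[0,0,0]]
    - [[-130,-20,10],[0,0,0]]
    - [[-155,-48,25],[-0.03,0,0]]
    - [[-175,-80,42],[-0.06,0,0]]
    - [[-190,-115,58],[-0.094,0,0]]
    - [[-202,-150,75],[-0.094,0,0]]
    - [[-202,-185,93],[-0.094,0,0]]
    - [[-202,-210,106],[-0.094,0,0]]
    - [[-202,-219,110],[-0.094,0,0]]
    - [[-202,-219,110],[-0.094,0,0]]

```text
time_s: 4.63
eef_pos: [0.5899, 0.1175, 0.2293]
orientation: [0.003, 1.572, -0.003]
force: [-0.2, -0.1, -0.7]
grip_width: 0.0232
```

>>> arm_command:
  increments:
    - [[0,0,0],[0,0,0]]
    - [[0,0,0],[0,0,0]]
    - [[0,0,0],[0,0,0]]

```text
time_s: 4.88
eef_pos: [0.5889, 0.1216, 0.2299]
orientation: [-0.002, 1.571, 0.003]
force: [-0.0, -0.4, -1.0]
grip_width: 0.0232
```

```bash
python3 - <<'E'
from h import *
import pickle
p,q,s=tool();print(s['time_s'],p,np.round(q.as_matrix(),3),s['force'],s['grip_width'])
m=camera_model('wrist');P,d=snap('wrist','w4.png');pickle.dump((m,p,q.as_matrix()),open('w4.pkl','wb'))
for t,z in [('clip',0.2),('mouth',0.207),('anchor',0),('bridge',.037)]:
    for k in nets.place_of('wrist',t)[:2]:
        u,v=k['position'];print(t,round(k['score'],2),np.round((u,v),1),np.round(px2w('wrist',u,v,z=z),4))
E
```

```text
4.8833 [0.58886429 0.1216274  0.22986921] [[-0.    -0.003  1.   ]
 [ 0.001  1.     0.003]
 [-1.     0.001 -0.   ]] [-0.02335025 -0.36820266 -1.03083517] 0.02324099815332093
clip 0.8 [280.4 259.2] [0.5903 0.1212 0.2   ]
mouth 0.51 [282.5 260.4] [0.5878 0.1221 0.207 ]
anchor 0.87 [213.9 211.7] [0.6263 0.0474 0.    ]
anchor 0.55 [365.9  91.4] [0.4983 0.2074 0.    ]
bridge 0.79 [209.7 241.4] [0.6468 0.0482 0.037 ]
bridge 0.62 [369.7 120. ] [0.5245 0.2041 0.037 ]
```

View pics/w4.png

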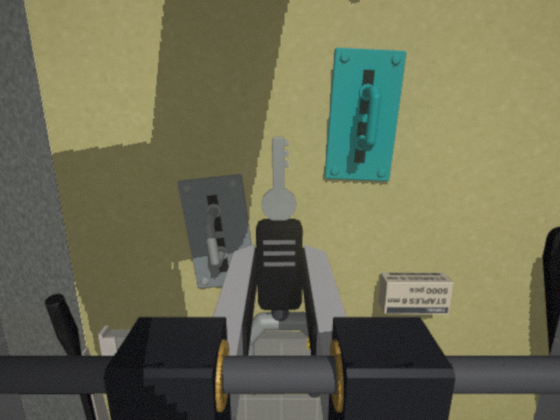

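The grey plate spans about (180–250, 176–287) and points slightly to the right. Its eye is seen from above at (213,240), and the held key set is at column 280. I'll fit the plate and eye from the depth data.

```bash
cat > fit.py <<'E'
from h import *
import pickle
m,p,q=pickle.load(open('w4.pkl','rb'))
P=cv2.cvtColor(cv2.imread('pics/w4.png'),cv2.COLOR_BGR2RGB).astype(int);d=np.load('pics/w4.png.npy')
W=cloud(m,d);print('desk z',np.median(W[:60,250:320,2]), 'z near', np.median(W[290:310,180:195,2]))
C=P; sat=C.max(2)-C.min(2)
mask=np.zeros((420,560),bool);mask[165:300,165:262]=True
low=mask&(W[...,2]<.012)&(W[...,2]>.0025)&(W[...,0]>.5)
w=W[low];print(low.sum(),cv2.minAreaRect((w[:,:2]*1000).astype(np.float32)))
hi=mask&(W[...,2]>.022)&(W[...,2]<.06);w=W[hi];print('eye',hi.sum(),w.min(0),w.max(0))
c=w[:,:2].mean(0);v=np.linalg.svd(w[:,:2]-c,full_matrices=False)[2];print(c,np.degrees(np.arctan(v[0][1]/v[0][0])))
top=w[w[:,2]>.04];print('top',top.min(0),top.max(0),len(top))
vis=np.zeros((420,560,3),np.uint8);vis[...]=P;vis[low]=(255,0,0);vis[hi]=(0,255,0)
cv2.imwrite('pics/fit.png',cv2.resize(vis[160:310,150:290,::-1],(560,600),interpolation=cv2.INTER_NEAREST))
E
python3 fit.py
```

```text
desk z -0.0013492677730651548 z near -0.001329140430384207
5151 ((649.8868408203125, 52.777984619140625), (129.6830291748047, 70.15315246582031), 6.4872965812683105)
eye 578 [0.61642404 0.04516139 0.02233508] [0.6742619  0.06030003 0.0474201 ]
[0.64205999 0.0530441 ] 7.157154747243981
top [0.62069915 0.04550274 0.04001221] [0.67113372 0.0596607  0.0474201 ] 442
```

View pics/fit.png

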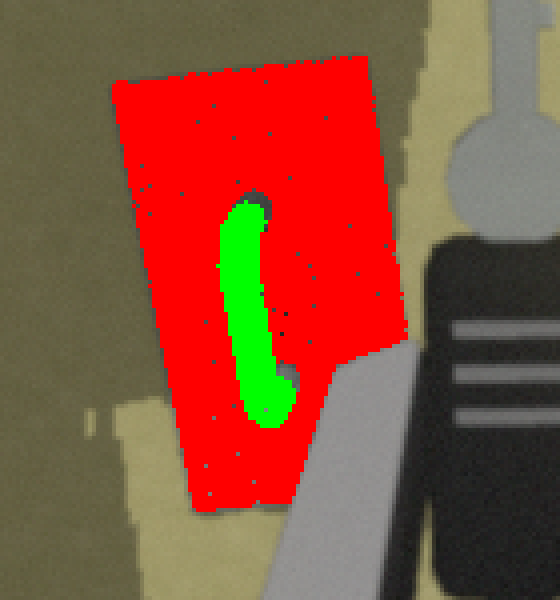

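```bash
cat > tgt.py <<'E'
from h import *
yaw=0.1133;u=np.array([np.cos(yaw),np.sin(yaw),0]);n=np.array([-u[1],u[0],0])
ctr=np.array([.6499,.0528,0]);org=ctr-.025*u   # plate centre, anchor origin
Rt=down(np.pi/2+yaw)
def at(s,z): return org+u*s+np.array([0,0,z])   # TCP at s along the plate axis
def where():
    p,q,s=tool();e=p-org;f=np.array(s['force']);return dict(s=round(float(e@u)*1e3,2),lat=round(float(e@n)*1e3,2),z=round(p[2]*1e3,1),f=[round(float(f@u),2),round(float(f@n),2),round(f[2],2)],t=round(s['time_s'],2),w=s['grip_width'])
E
python3 - <<'E'
from tgt import *
print(org,where(),inc(at(-.124,.23),Rt),inc(at(-.124,.039),Rt))
E
```

```text
[0.62506029 0.04997356 0.        ] {'s': -27.59, 'lat': 74.4, 'z': np.float64(230.0), 'f': [-0.52, 0.26, np.float64(-0.51)], 't': 5.13, 'w': 0.023478874262035248} (array([  0. , -84.7, -87.5]), array([-1.117e-01,  1.000e-04, -2.000e-04])) (array([191. , -84.7, -87.5]), array([-1.117e-01,  1.000e-04, -2.000e-04]))
```

>>> arm_command:
  increments:
    - [[0,-20,-25],[-0.04,0,0]]
    - [[0,-45,-52],[-0.08,0,0]]
    - [[0,-70,-78],[-0.112,0,0]]
    - [[0,-85,-88],[-0.112,0,0]]
    - [[35,-85,-88],[-0.112,0,0]]
    - [[75,-85,-88],[-0.112,0,0]]
    - [[110,-85,-88],[-0.112,0,0]]
    - [[140,-85,-88],[-0.112,0,0]]
    - [[165,-85,-88],[-0.112,0,0]]
    - [[182,-85,-88],[-0.112,0,0]]
    - [[190,-85,-88],[-0.112,0,0]]
    - [[190,-85,-88],[-0.112,0,0]]

```text
time_s: 6.13
eef_pos: [0.4999, 0.0351, 0.0379]
orientation: [-0.088, 1.573, 0.089]
force: [-1.1, -0.0, -1.1]
grip_width: 0.0232
```

>>> arm_command:
  increments:
    - [[0,0,0],[0,0,0]]
    - [[0,0,0],[0,0,0]]
    - [[0,0,0],[0,0,0]]

```text
time_s: 6.38
eef_pos: [0.503, 0.0349, 0.0419]
orientation: [-0.088, 1.565, 0.088]
force: [0.5, -0.7, -1.0]
grip_width: 0.0236
```

```bash
python3 - <<'E'
from tgt import *
print(where(),inc(at(-.124,.039),Rt))
m=camera_model('wrist');P,d=snap('wrist','w5.png');W=cloud(m,d)
print(where())
snap('side','s5.png');P=cv2.imread('pics/s5.png');cv2.imwrite('pics/s5b.png',cv2.resize(P[130:250,190:350],(800,600),interpolation=cv2.INTER_CUBIC))
P=cv2.imread('pics/w5.png');cv2.imwrite('pics/w5b.png',P)
E
```

```text
{'s': -123.0, 'lat': -1.21, 'z': np.float64(41.9), 'f': [0.46, -0.74, np.float64(-0.95)], 't': 6.38, 'w': 0.023595332430008754} (array([ 2.9,  1.2, -1. ]), array([-0.001 ,  0.0038,  0.0005]))
{'s': -123.19, 'lat': -1.19, 'z': np.float64(41.7), 'f': [0.31, 0.38, np.float64(-0.36)], 't': 6.43, 'w': 0.02358681583525571}
```

View pics/w5.png

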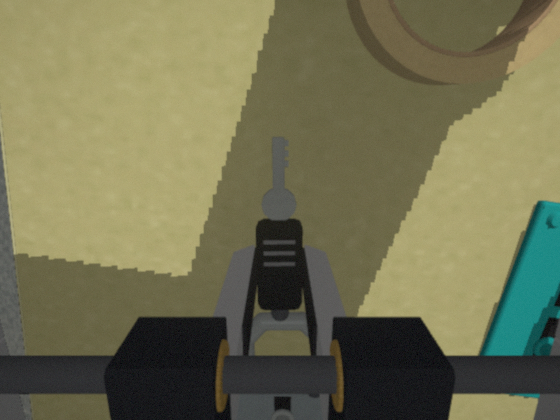

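View pics/s5b.png

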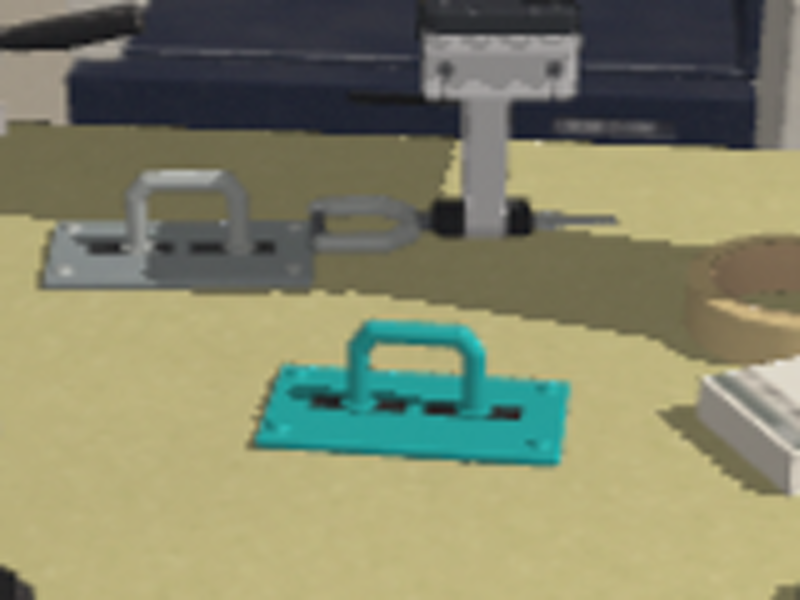

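The side view shows the hook level, just ahead of the plate's front edge at (315,225) and clear above the plate. Now I'll advance slowly to feel for the leg.

>>> arm_command:
  increments:
    - [[0,1,5],[0,0,0]]
    - [[0,1,10],[0,0,0]]
    - [[0,1,14],[0,0,0]]
    - [[0,1,16],[0,0,0]]
    - [[0,1,16],[0,0,0]]
    - [[0,1,16],[0,0,0]]

```text
time_s: 6.98
eef_pos: [0.5174, 0.0377, 0.0398]
orientation: [-0.088, 1.569, 0.088]
force: [-0.8, 0.4, -0.1]
grip_width: 0.0234
```

```bash
python3 -c "
from tgt import *
print(where())"
```

```text
{'s': -108.38, 'lat': -0.03, 'z': np.float64(39.8), 'f': [-0.77, 0.52, np.float64(-0.07)], 't': 6.98, 'w': 0.02344794387988282}
```

>>> arm_command:
  increments:
    - [[0,0,2],[0,0,0]]
    - [[0,0,4],[0,0,0]]
    - [[0,0,6],[0,0,0]]
    - [[0,0,8],[0,0,0]]
    - [[0,0,8],[0,0,0]]
    - [[0,0,8],[0,0,0]]

```text
time_s: 7.48
eef_pos: [0.5254, 0.0386, 0.04]
orientation: [-0.088, 1.569, 0.088]
force: [-0.8, -0.4, -1.1]
grip_width: 0.0238
```

>>> arm_command:
  increments:
    - [[0,0,1.5],[0,0,0]]
    - [[0,0,3],[0,0,0]]
    - [[0,0,4],[0,0,0]]
    - [[0,0,4],[0,0,0]]

```text
time_s: 7.82
eef_pos: [0.5295, 0.039, 0.04]
orientation: [-0.088, 1.569, 0.088]
force: [0.1, 0.0, -0.9]
grip_width: 0.0234
```

>>> arm_command:
  increments:
    - [[0,0,1.5],[0,0,0]]
    - [[0,0,3],[0,0,0]]
    - [[0,0,4],[0,0,0]]
    - [[0,0,4],[0,0,0]]

```text
time_s: 8.15
eef_pos: [0.5331, 0.0394, 0.0399]
orientation: [-0.088, 1.57, 0.088]
force: [-1.5, -0.9, -0.9]
grip_width: 0.0235
```

```bash
python3 -c "
from tgt import *
print(where())"
```

```text
{'s': -92.59, 'lat': -0.08, 'z': np.float64(39.9), 'f': [-1.58, -0.75, np.float64(-0.87)], 't': 8.15, 'w': 0.02353362040984805}
```

>>> arm_command:
  increments:
    - [[0,0,1.5],[0,0,0]]
    - [[0,0,2],[0,0,0]]
    - [[0,0,2],[0,0,0]]
    - [[0,0,2],[0,0,0]]

```text
time_s: 8.48
eef_pos: [0.5344, 0.0397, 0.0396]
orientation: [-0.088, 1.571, 0.088]
force: [-3.8, -0.7, 0.0]
grip_width: 0.0234
```

>>> arm_command:
  increments:
    - [[0,0,1.5],[0,0,0]]
    - [[0,0,2],[0,0,0]]
    - [[0,0,2],[0,0,0]]
    - [[0,0,2],[0,0,0]]

```text
time_s: 8.82
eef_pos: [0.5368, 0.04, 0.0397]
orientation: [-0.088, 1.57, 0.088]
force: [-4.8, -0.0, 0.5]
grip_width: 0.0235
```

>>> arm_command:
  increments:
    - [[0,0,1.5],[0,0,0]]
    - [[0,0,2],[0,0,0]]
    - [[0,0,2],[0,0,0]]
    - [[0,0,2],[0,0,0]]

```text
time_s: 9.15
eef_pos: [0.5388, 0.0402, 0.0398]
orientation: [-0.088, 1.57, 0.088]
force: [-5.3, -0.1, 1.1]
grip_width: 0.0233
```

>>> arm_command:
  increments:
    - [[0,0,1.5],[0,0,0]]
    - [[0,0,2],[0,0,0]]
    - [[0,0,2],[0,0,0]]
    - [[0,0,2],[0,0,0]]

```text
time_s: 9.48
eef_pos: [0.5406, 0.0403, 0.0397]
orientation: [-0.088, 1.571, 0.088]
force: [-5.5, 0.1, 0.2]
grip_width: 0.0235
```

```bash
python3 -c "
from tgt import *
print(where())"
```

```text
{'s': -85.06, 'lat': -0.06, 'z': np.float64(39.7), 'f': [-5.49, 0.69, np.float64(0.24)], 't': 9.48, 'w': 0.023461964276800477}
```

Contact came at s ≈ -92.5, and the gate is yielding at about 5.5 N. I'll keep pressing in steps.

>>> arm_command:
  increments:
    - [[0,0,2],[0,0,0]]
    - [[0,0,4],[0,0,0]]
    - [[0,0,6],[0,0,0]]
    - [[0,0,6],[0,0,0]]
    - [[0,0,6],[0,0,0]]

```text
time_s: 9.9
eef_pos: [0.5455, 0.0411, 0.039]
orientation: [-0.088, 1.573, 0.089]
force: [-6.6, 0.1, -0.5]
grip_width: 0.0236
```

>>> arm_command:
  increments:
    - [[0,0,2],[0,0,0]]
    - [[0,0,4],[0,0,0]]
    - [[0,0,6],[0,0,0]]
    - [[0,0,6],[0,0,0]]
    - [[0,0,6],[0,0,0]]

```text
time_s: 10.32
eef_pos: [0.5511, 0.0423, 0.0387]
orientation: [-0.087, 1.574, 0.09]
force: [-6.1, 1.3, -0.4]
grip_width: 0.0233
```

>>> arm_command:
  increments:
    - [[0,0,2],[0,0,0]]
    - [[0,0,4],[0,0,0]]
    - [[0,0,6],[0,0,0]]
    - [[0,0,6],[0,0,0]]
    - [[0,0,6],[0,0,0]]

```text
time_s: 10.73
eef_pos: [0.5575, 0.0436, 0.0387]
orientation: [-0.087, 1.573, 0.091]
force: [-4.3, 2.8, -2.1]
grip_width: 0.0236
```

```bash
python3 -c "
from tgt import *
print(where())"
```

```text
{'s': -67.85, 'lat': 1.27, 'z': np.float64(38.7), 'f': [-3.96, 3.24, np.float64(-2.11)], 't': 10.73, 'w': 0.023615365081246547}
```

>>> arm_command:
  increments:
    - [[0,-1,2],[0,0,0]]
    - [[0,-1,4],[0,0,0]]
    - [[0,-1,5],[0,0,0]]
    - [[0,-1,5],[0,0,0]]
    - [[0,-1,5],[0,0,0]]

```text
time_s: 11.15
eef_pos: [0.5634, 0.0438, 0.0391]
orientation: [-0.086, 1.571, 0.092]
force: [-4.5, 4.1, -1.9]
grip_width: 0.0238
```

>>> arm_command:
  increments:
    - [[0,0,1.5],[0,0,0]]
    - [[0,0,3],[0,0,0]]
    - [[0,0,3],[0,0,0]]
    - [[0,0,3],[0,0,0]]

```text
time_s: 11.48
eef_pos: [0.569, 0.0423, 0.0407]
orientation: [-0.089, 1.564, 0.088]
force: [0.2, -0.4, -0.4]
grip_width: 0.0237
```

```bash
python3 -c "
from tgt import *
print(where())"
```

```text
{'s': -56.57, 'lat': -1.31, 'z': np.float64(40.7), 'f': [0.12, -0.43, np.float64(-0.45)], 't': 11.48, 'w': 0.023728791978956453}
```

The force dropped suddenly to about 0 at s ≈ -56.6, which suggests the gate snapped shut. I'll check it visually before pulling.

```bash
python3 - <<'E'
from tgt import *
snap('side','s6.png');P=cv2.imread('pics/s6.png');cv2.imwrite('pics/s6b.png',cv2.resize(P[150:200,190:280],(800,444),interpolation=cv2.INTER_CUBIC))
snap('scene','c6.png');P=cv2.imread('pics/c6.png');cv2.imwrite('pics/c6b.png',cv2.resize(P[220:300,310:430],(800,533),interpolation=cv2.INTER_CUBIC))
print(where())
E
```

```text
{'s': -57.09, 'lat': -1.58, 'z': np.float64(40.7), 'f': [0.48, 0.38, np.float64(-0.33)], 't': 11.58, 'w': 0.023448290218471644}
```

View pics/s6b.png

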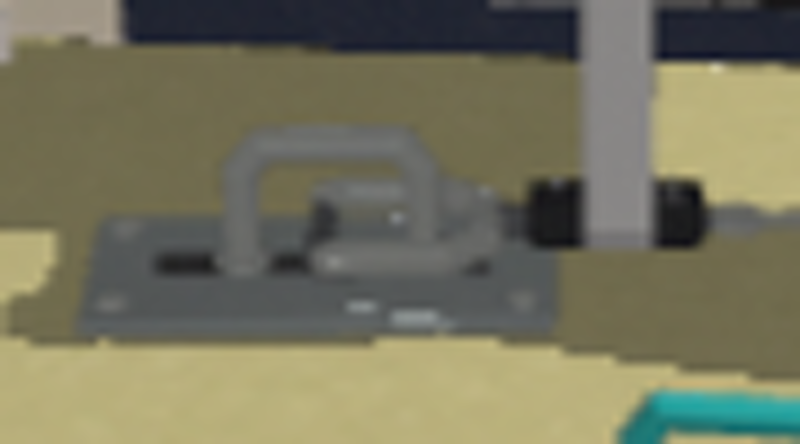

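View pics/c6b.png

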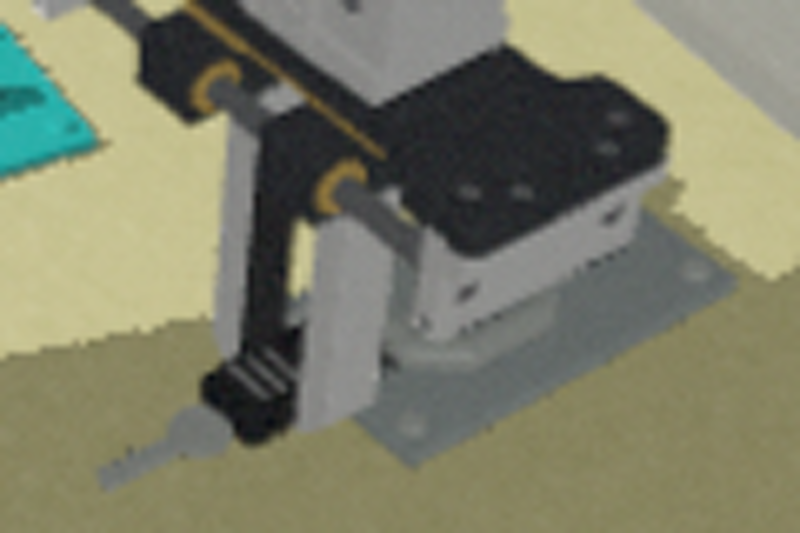

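The side view shows the front leg inside the hook and the dark gate closed across the hook's front end at (325,220). Now pulling back.

>>> arm_command:
  increments:
    - [[0,1,-3],[0,0,0]]
    - [[0,1,-6],[0,0,0]]
    - [[0,1,-9],[0,0,0]]
    - [[0,1,-12],[0,0,0]]
    - [[0,1,-13],[0,0,0]]
    - [[0,1,-13],[0,0,0]]

```text
time_s: 12.08
eef_pos: [0.5537, 0.0417, 0.04]
orientation: [-0.088, 1.569, 0.088]
force: [0.0, 0.4, 0.5]
grip_width: 0.0231
```

```bash
python3 -c "
from tgt import *
print(where())"
```

```text
{'s': -71.81, 'lat': -0.13, 'z': np.float64(40.0), 'f': [0.06, 0.37, np.float64(0.55)], 't': 12.08, 'w': 0.02310381384041049}
```

>>> arm_command:
  increments:
    - [[0,0,-1],[0,0,0]]
    - [[0,0,-2],[0,0,0]]
    - [[0,0,-2],[0,0,0]]

```text
time_s: 12.33
eef_pos: [0.552, 0.0415, 0.04]
orientation: [-0.088, 1.569, 0.088]
force: [-0.0, 0.4, -0.6]
grip_width: 0.0234
```

>>> arm_command:
  increments:
    - [[0,0,-1],[0,0,0]]
    - [[0,0,-1],[0,0,0]]

```text
time_s: 12.5
eef_pos: [0.551, 0.0415, 0.0399]
orientation: [-0.088, 1.569, 0.088]
force: [0.4, -0.4, -0.8]
grip_width: 0.0234
```

>>> arm_command:
  increments:
    - [[0,0,-1],[0,0,0]]
    - [[0,0,-1],[0,0,0]]

```text
time_s: 12.67
eef_pos: [0.55, 0.0414, 0.0399]
orientation: [-0.088, 1.569, 0.088]
force: [-0.4, -0.2, -1.1]
grip_width: 0.0235
```

>>> arm_command:
  increments:
    - [[0,0,-0.5],[0,0,0]]
    - [[0,0,-1],[0,0,0]]
    - [[0,0,-1],[0,0,0]]

```text
time_s: 12.92
eef_pos: [0.5495, 0.0413, 0.0401]
orientation: [-0.088, 1.568, 0.088]
force: [1.7, 0.0, -1.8]
grip_width: 0.0232
```

>>> arm_command:
  increments:
    - [[0,0,-0.5],[0,0,0]]
    - [[0,0,-1],[0,0,0]]
    - [[0,0,-1],[0,0,0]]

```text
time_s: 13.17
eef_pos: [0.5492, 0.0412, 0.0404]
orientation: [-0.088, 1.566, 0.088]
force: [3.6, 0.6, -1.1]
grip_width: 0.0238
```

>>> arm_command:
  increments:
    - [[0,0,-0.5],[0,0,0]]
    - [[0,0,-1],[0,0,0]]
    - [[0,0,-1],[0,0,0]]

```text
time_s: 13.42
eef_pos: [0.549, 0.0412, 0.0406]
orientation: [-0.088, 1.564, 0.088]
force: [6.3, 0.8, -3.1]
grip_width: 0.0234
```

>>> arm_command:
  increments:
    - [[0,0,-0.5],[0,0,0]]
    - [[0,0,-1],[0,0,0]]
    - [[0,0,-1],[0,0,0]]

```text
time_s: 13.67
eef_pos: [0.5489, 0.0412, 0.0408]
orientation: [-0.088, 1.562, 0.088]
force: [8.6, 2.1, -5.0]
grip_width: 0.0233
```

>>> arm_command:
  increments:
    - [[0.4,0,-0.4],[0,0,0]]
    - [[0.4,0,-0.6],[0,0,0]]
    - [[0.4,0,-0.6],[0,0,0]]
    - [[0.4,0,-0.6],[0,0,0]]

```text
time_s: 14.0
eef_pos: [0.5488, 0.0412, 0.0407]
orientation: [-0.088, 1.561, 0.088]
force: [8.9, 1.0, -4.0]
grip_width: 0.0233
```

>>> arm_command:
  increments:
    - [[0,0,0],[0,0,0]]
    - [[0,0,0],[0,0,0]]
    - [[0,0,0],[0,0,0]]
    - [[0,0,0],[0,0,0]]
    - [[0,0,0],[0,0,0]]
    - [[0,0,0],[0,0,0]]

```text
time_s: 14.5
eef_pos: [0.5488, 0.0412, 0.0407]
orientation: [-0.088, 1.561, 0.088]
force: [9.2, 2.2, -4.2]
grip_width: 0.0234
```

```bash
python3 - <<'E'
from tgt import *
print(where())
snap('side','s7.png');P=cv2.imread('pics/s7.png');cv2.imwrite('pics/s7b.png',cv2.resize(P[150:200,190:280],(800,444),interpolation=cv2.INTER_CUBIC))
print(where())
E
```

```text
{'s': -76.77, 'lat': -0.14, 'z': np.float64(40.7), 'f': [9.36, 1.14, np.float64(-4.24)], 't': 14.5, 'w': 0.023423043890047793}
{'s': -76.77, 'lat': -0.14, 'z': np.float64(40.7), 'f': [10.25, 0.83, np.float64(-5.25)], 't': 14.55, 'w': 0.023753608347044732}
```

View pics/s7b.png

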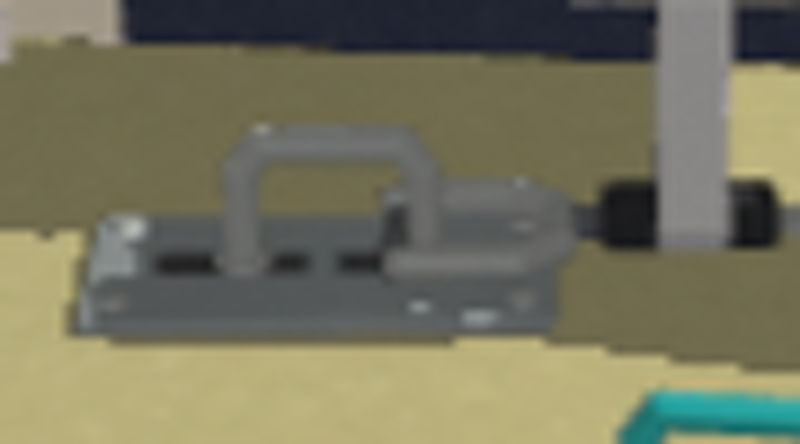

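The gate is shut and catching on the leg, with about 9–10 N held for 0.5 s. Now I'll relax, move it in and lower it onto the plate.

>>> arm_command:
  increments:
    - [[0,0,3],[0,0,0]]
    - [[0,0,6],[0,0,0]]
    - [[0,0,9],[0,0,0]]
    - [[0,0,12],[0,0,0]]
    - [[0,0,15],[0,0,0]]
    - [[0,0,18],[0,0,0]]
    - [[0,0,21],[0,0,0]]
    - [[0,0,22],[0,0,0]]
    - [[0,0,22],[0,0,0]]
    - [[0,0,22],[0,0,0]]

```text
time_s: 15.38
eef_pos: [0.5673, 0.0433, 0.0395]
orientation: [-0.088, 1.569, 0.088]
force: [-0.9, -1.0, -1.1]
grip_width: 0.0235
```

```bash
python3 -c "
from tgt import *
print(where())"
```

```text
{'s': -58.11, 'lat': -0.1, 'z': np.float64(39.5), 'f': [-1.0, -0.84, np.float64(-1.08)], 't': 15.38, 'w': 0.023458181874153498}
```

>>> arm_command:
  increments:
    - [[1.5,0,0],[0,0,0]]
    - [[3,0,0],[0,0,0]]
    - [[4,0,0],[0,0,0]]
    - [[4,0,0],[0,0,0]]
    - [[4,0,0],[0,0,0]]

```text
time_s: 15.8
eef_pos: [0.5672, 0.0433, 0.0354]
orientation: [-0.088, 1.569, 0.088]
force: [-0.1, 0.2, -0.6]
grip_width: 0.0234
```

>>> arm_command:
  increments:
    - [[0.7,0,0],[0,0,0]]
    - [[1,0,0],[0,0,0]]
    - [[1,0,0],[0,0,0]]
    - [[1,0,0],[0,0,0]]

```text
time_s: 16.13
eef_pos: [0.5674, 0.0433, 0.0346]
orientation: [-0.088, 1.569, 0.088]
force: [0.6, 0.1, -0.9]
grip_width: 0.0238
```

Now releasing: the jaws open enough to clear the fob, then lift.

>>> arm_command:
  increments:
    - [[0,0,0],[0,0,0]]
    - [[0,0,0],[0,0,0]]
    - [[0,0,0],[0,0,0]]
    - [[0,0,0],[0,0,0]]
    - [[0,0,0],[0,0,0]]
    - [[0,0,0],[0,0,0]]
    - [[0,0,0],[0,0,0]]
    - [[0,0,0],[0,0,0]]
  jaw: 0.7

```text
time_s: 16.8
eef_pos: [0.5674, 0.0433, 0.0346]
orientation: [-0.088, 1.569, 0.088]
force: [0.6, 0.2, 0.2]
grip_width: 0.0657
```

>>> arm_command:
  increments:
    - [[-10,0,0],[0,0,0]]
    - [[-30,0,0],[0,0,0]]
    - [[-60,0,0],[0,0,0]]
    - [[-95,0,0],[0,0,0]]
    - [[-130,0,0],[0,0,0]]
    - [[-165,0,0],[0,0,0]]
    - [[-190,0,0],[0,0,0]]
    - [[-200,0,0],[0,0,0]]
    - [[-200,0,0],[0,0,0]]
    - [[-200,0,0],[0,0,0]]

```text
time_s: 17.63
eef_pos: [0.5672, 0.0433, 0.2341]
orientation: [-0.088, 1.569, 0.088]
force: [0.3, -0.1, -0.1]
grip_width: 0.0659
```

```bash
python3 - <<'E'
from tgt import *
print(where())
snap('side','s8.png');P=cv2.imread('pics/s8.png');cv2.imwrite('pics/s8b.png',cv2.resize(P[150:200,190:280],(800,444),interpolation=cv2.INTER_CUBIC))
snap('wrist','w8.png');snap('scene','c8.png')
E
```

```text
{'s': -58.27, 'lat': -0.08, 'z': np.float64(234.1), 'f': [0.32, -0.11, np.float64(-0.08)], 't': 17.63, 'w': 0.06591967102372039}
```

View pics/s8b.png

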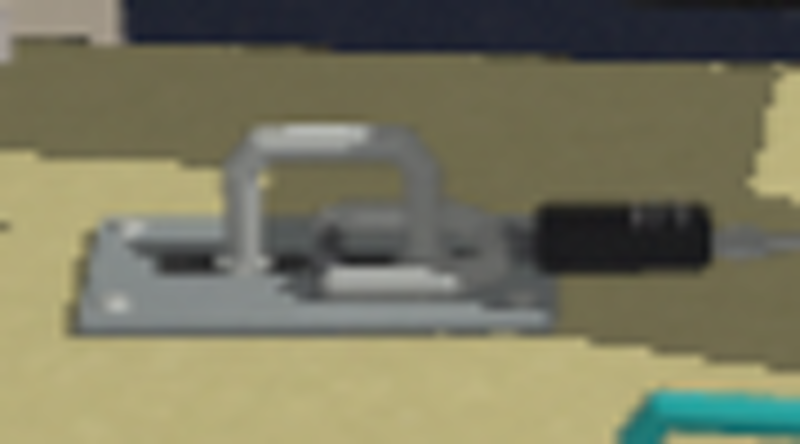

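View pics/w8.png

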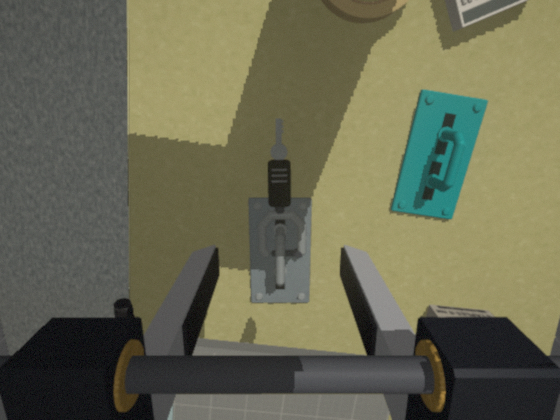

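View pics/c8.png

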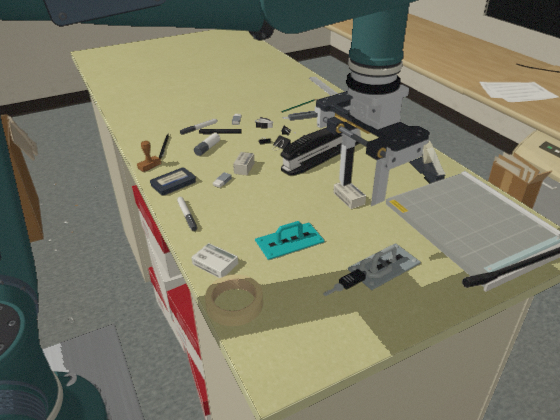

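The hook lies flat on the plate with the front leg inside it and the gate shut. The fob is at (279,183) in the wrist view, the gripper is well clear, and the other objects are where they were.

```bash
python3 -c "
from h import *
print(workorder.sign_off(), r.read_state()['time_s'])"
```

```text
the job is handed in; nothing more can be done
the job is handed in; nothing more can be done
```

The key set is clipped onto the front leg of the grey eye and lying on the plate. I handed the job in after about 18 s of robot time; no verdict is reported.

- **Finding the leg:** The hook first touched the leg about 3 mm in front of its nominal position.
- **Clipping on:** Pressing the gate gave readings of up to about 6.6 N. The force fell suddenly to zero about 27 mm in, when the gate snapped shut.
- **Pull test:** I pulled the fob straight back at about 9–10 N for roughly half a second, and the gate caught and held. A downward force of 4–5 N came with it, so the total was about 10–11.5 N, below the 16 N limit.
- **Leaving it:** I moved the hook back in, lowered it onto the plate, let go and raised the gripper clear.

The last pictures show the leg inside the hook, the gate across its front, the key set lying on the plate, and the bystanders and turquoise look-alike not visibly moved. I judged the gate shut from the force drop, the pull test and the side camera, as the gate angle cannot be read directly. Force was read only at the end of each move, so brief peaks in between were not seen. No check failed or disagreed.

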